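Chock a canister on its sloping rack, then draw the bolt

TASK

Chock the steel canister on the sloping rack: set the yellow chock on the deck below it, nose uphill, slide it up under the bolt and push the canister with it (never with the gripper) until it is snug against the rear stop's springy pad, and hold a push of about 15 N on the chock there for half a second (never squeeze the canister with more than 25 N). Then let go of the chock and pull the bolt fully out by its red knob, so that the chock alone keeps the canister from rolling down. Leave the red-capped tin, the wooden stamp and the amber bottle where they stand.

Things in the scene. Friction and masses are not known exactly. Their poses are not given: they have to be found in the camera images.
- rack: Fixed sloping plywood rack, 290 x 130 mm. Origin on the counter under the canister's first place, mid-lane. x level, uphill along the lane; y left across it; z up. The deck's top rises at 7.0 degrees towards +x, is 36 mm high at rack x = 0, runs from x = -0.158 to +0.128. Aluminium rails (22 mm off the deck, 98 mm apart) flank the lane uphill of x = -0.054; below that it is open.
- lane_top (a point): Point on the deck's top at rack x = 0.060, mid-lane (axes as the rack's). The rear stop is a dark 80 mm wide post fixed near here; its own place varies and is not measured: the canister has 7 to 25 mm of free travel uphill before its upper back meets the stop's sloping rubber pad, so find it by feel. The pad gives about 1 mm per 8 N, 6 mm at most; its top is 65 mm off the deck.
- bolt (a joint): Slide bolt of the rack, m: 0 shut (as found), 0.07 fully out; 0.060 or more clears the canister. A 10 mm steel rod across the lane just below the canister, parallel to rack y, 30 mm off the deck at rack x = -0.039, so 25 mm are free below it; the chock fits under but must be set down downhill of it. It slides to rack +y with about 2 N of friction and stays where left.
- bolt_knob (a point): Grip point of the bolt's upright red knob, a 14 x 14 mm post outside the left rail, 98 mm left of mid-lane when shut, faces square to the rack (leaning 7 degrees with the deck). It stands from 24 to 62 mm off the deck; this point is 45 mm off it. It moves with the bolt, towards rack +y to open.
- canister_center (a point): Centre of the steel canister (60 mm diameter, 90 mm long, 0.26 to 0.46 kg, aluminium lid, blue band), lying across the lane on the deck, its low side on the bolt. Of a push on the chock a third or more is lost to friction on the deck, the more the harder the chock is pressed down. It rolls freely and turns as it rolls: only its position is of use.
- chock_grip (a point): Middle of the chock's upright black tab, 45 mm above the underside; the tab is 22 mm (x) by 14 mm thick (y), from 20 to 65 mm up. Yellow rubbery wedge, 96 x 30 x 20 mm, 0.2 kg; x points to its nose, whose thin lower edge is 82 mm ahead; the nose face slopes back at 55 degrees. Touching the canister on the deck, this point is about 98 mm downhill of its centre. Starts right of the rack.
- balm_tin_mid (a point): Bystander: red-capped balm tin, 58 mm diameter, 50 mm high; point at its mid-height.
- rubber_stamp_mid (a point): Bystander: dark turned wooden stamp, 33 mm wide, 70 mm high; point at its mid-height.
- amber_bottle_mid (a point): Bystander: small amber dropper bottle, 33 mm diameter, 102 mm high; point at its mid-height.
Mind the look-alikes: they are no part of the job. Of the things like the part that bears chock_grip, leave any that is blue, purple or turquoise; of the rest the larger one is meant.

How it is judged:
By the outcome, as a careful person would: the job done as asked, in the order asked, and still so for the second after the job is handed in, with the robot touching nothing.
It also fails if it takes over 72 s, if anything falls off the work surface, if the arm or the gripper's body presses on something with over 40 N, if the wrist force passes 120 N, or if a joint passes its speed limit or range.

ROBOT

A 6-joint arm with a two-finger parallel gripper is mounted at the origin on a cart in front of the work surface, level with it; the furniture and walls round the work are solid. World frame = base frame: x ahead of the robot, y to its left, z up, the work surface at z = 0. Lengths are in mm, angles in rad, forces in N, time in s.
With the tool pointing down it reaches from about 275 to 850 mm from the base axis. Payload 19 kg.
Tool frame: the origin (TCP) lies midway between the tips of the shut fingers; the grasp point (between the pads) lies 19 mm behind it; z points along the fingers, y is the line along which they close (so a half turn about z gives the same grasp; the last joint's range is limited). The gripper opens to 85 mm and grips with 20 to 120 N. Pads are 22 mm wide; open, the fingers measure 114 mm over their backs; the gripper's body (76 mm by 85 mm) begins 54 mm behind the grasp point. The pads swing forward as they close: fully open they stand 13 mm farther back than shut.
Start: joints at [0.974, 0.15, 1.437, -0, 1.554, -0.134], TCP at [256.71, 514.48, 231.267] pointing down, gripper open.
Joint ranges: [-2.8, 2.8], [-0.68, 2.1], [0.12, 2.68], [-1.39, 4.53], [0.16, 2.79], [-2.81, 2.81]. Speed limits (rad/s): [1.89, 1.89, 2.22, 3.01, 3.01, 3.01].

INTERFACE

Orientations are given as a 3x3 rotation matrix whose columns are the frame's x, y, z axes.
In Python, from plant import arm gives the robot as it stands.
- The arm moves only by the tool servo_tool, never from a script. Its argument "rows" is text: rows parted by semicolons, each of 5 numbers parted by spaces: the opening, from 0 (shut) to 1 (fully open), then the shift along the tool's x, y, z in units of 150 mm (1.0 is 150 mm), then the turn about the tool's z in units of 45 degrees (1.0 is 45 degrees). In form: grip dx dy dz spin; .... A call has 1 to 12 rows; each row is the pose to reach, as a shift and turn from the pose commanded when the call began, along the tool's axes at that moment; what a row does not reach only later rows make up. A row lasts 1/10 s, in which the tool goes at most 50 mm and 8.59 degrees, less where a joint would pass 70% of its speed; a pose out of reach is approached as far as the arm can. A call with a number of a shift or a turn outside -1 to 1 is refused whole. A call with a gripper value outside its range is refused whole. The fingers move at their own pace and stop on an object; "force" is the grip in N (left out, the last holds). Time passes only in rows, so rows that repeat a pose let the fingers close. It gives the time, the measured TCP pose, the force, the opening and the grip force at its end, in the units of the state.
- arm.state(): the state, without advancing time (a new reading comes with each control period).
- arm.capture(name): name is "side" or "top"; returns a dict with "pixels" (384x512x3 uint8, red, green, blue), "fx", "fy", "cx", "cy" (pixels), "k1" (the pictures are not rectified: a ray, as slopes to the right and down, at radius r is drawn at 1 + k1 r^2 times it, then the intrinsics apply), "xyz" and "attitude" of the camera in the world. Camera axes: x right, y up, looking along -z (the intrinsics and any distortion apply to the point x, -y, -z); pixel columns grow to the right and rows downward; lengths in mm; the calibration is good to about 2 mm. A picture is of the moment at which its call begins. There is no depth.
- arm.finish_job(): hands the job in; it is judged then, once.
The state is a dict: "t": time; "qpos": joint angles; "joint_vel": joint speeds; "effort": joint torques, N m; "ee_pos": TCP position; "tcp_rot": TCP orientation; "ft_force": force on the tool from outside, world axes, zero at the start; "wrist_torque": the same for the moment, N m; "width": finger opening in mm; "gripper_force": force on a finger pad.
Only numpy, scipy, OpenCV 4.12 (cv2) and the standard library are available. Lean on these libraries where they do the work, as an engineer would, in place of code of your own. Each camera call takes 0.05 s, during which the arm holds its last target. There are 200 camera calls.

## Working session

There is one attempt and no reset: what is moved stays moved. The work goes in short steps, Python scripts to look and compute and a tool call to move; the robot and the scene stay as the last step left them, time stands still between calls to the robot, and variables do not carry over. Pictures are saved under pics/ and viewed, at most 10 in all, crops included, and the job is handed in when it is done.

Besides the shell and the picture viewer there is one more tool, called after "Call:" in YAML: its name, and indented under it one key for each argument. servo_tool: Moves the arm, as the interface text tells. Shifts and turns lie within -1 to 1; 1 stands for 150 mm of shift or 45 degrees of turn. Its arguments: {"type":"object","properties":{"rows":{"type":"string"},"force":{"type":"number"}},"required":["rows"]}

```bash
mkdir -p pics; ls
cat > h.py <<'E'
import numpy as np, cv2
from plant import arm
def cap(n,f):
    c=arm.capture(n); cv2.imwrite(f,c["pixels"][...,::-1]); np.savez(f.replace('.png','.npz'),**{k:np.array(v) for k,v in c.items()}); return c
def load(f): return dict(np.load(f))
def ray(c,u,v):
    K=np.array([[c["fx"],0,c["cx"]],[0,c["fy"],c["cy"]],[0,0,1.]],float)
    p=cv2.undistortPoints(np.array([[[u,v]]],float),K,np.array([c["k1"],0,0,0.],float),)[0,0]
    R=np.array(c["attitude"]); d=R@np.array([p[0],-p[1],-1]); return np.array(c["xyz"],float),d/np.linalg.norm(d)
def atz(c,u,v,z):
    o,d=ray(c,u,v); return o+d*(z-o[2])/d[2]
def proj(c,P):
    q=np.array(c["attitude"]).T@(np.array(P,float)-c["xyz"]); x,y=q[0]/-q[2],-q[1]/-q[2]; s=1+c["k1"]*(x*x+y*y)
    return np.round([float(c["fx"]*x*s+c["cx"]),float(c["fy"]*y*s+c["cy"])],1)
def tri(*rs):
    A=0;b=0
    for o,d in rs:
        M=np.eye(3)-np.outer(d,d); A=A+M; b=b+M@o
    return np.linalg.solve(A,b)
E
python3 - <<'E'
from h import *
for n in("side","top"):
    c=cap(n,f"pics/{n}0.png"); print(n,c["xyz"],c["attitude"],c["fx"],c["k1"])
s=arm.state(); print(s)
E
```

```text
pics
side [ -51.08203358 -820.34818758  554.13293472] [[ 0.80487458  0.25248894 -0.5370533 ]
 [-0.59327877  0.32093302 -0.73825626]
 [-0.0140434   0.91282601  0.40810716]] 398.8838776678453 0.01350938436032777
top [ 437.35540823  -20.37112592 1306.56620279] [[ 0.01824826  0.99577281 -0.09001949]
 [-0.99967582  0.01657243 -0.01932879]
 [-0.01775525  0.09034302  0.99575242]] 431.2832068317519 0.047852357129529496
{'t': 0.1, 'qpos': array([ 9.74025929e-01,  1.50918702e-01,  1.43791950e+00, -4.07941453e-05,
        1.55381951e+00, -1.34005418e-01]), 'joint_vel': array([-0.0006069 , -0.00144905, -0.00317386,  0.00181051,  0.00025293,
        0.00032667]), 'effort': array([ 5.47156975e-03, -7.14376187e+01, -5.71798968e+01, -6.59158991e-05,
        7.06324383e-03, -2.77315376e-04]), 'ee_pos': array([256.60358464, 514.32581996, 230.76931819]), 'tcp_rot': array([[-8.94821857e-01,  4.46423035e-01, -5.64797970e-04],
       [ 4.46423380e-01,  8.94821406e-01, -9.03891706e-04],
       [ 1.01875235e-04, -1.06096107e-03, -9.99999432e-01]]), 'ft_force': array([-0.21963317, -0.22723581, -0.97955059]), 'wrist_torque': array([-0.02521409, -0.00837901, -0.01771951]), 'gripper_force': 0.0, 'width': 85.18095149024757}
```

View pics/top0.png

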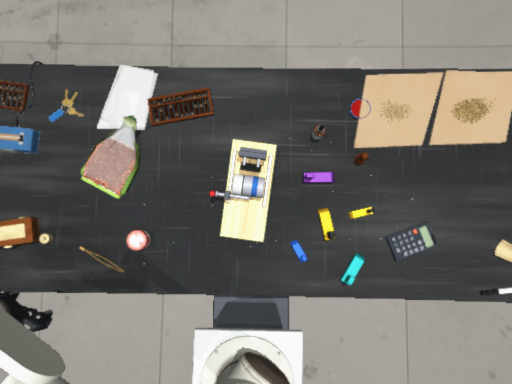

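View pics/side0.png

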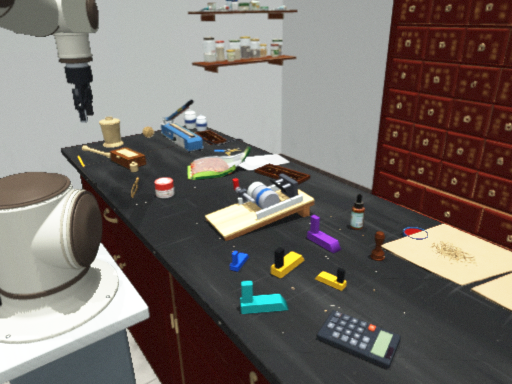

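Run:
```python
import cv2,numpy as np
t=cv2.imread('pics/top0.png'); s=cv2.imread('pics/side0.png')
a=cv2.resize(t[130:250,205:345],None,fx=5,fy=5,interpolation=cv2.INTER_CUBIC)
b=cv2.resize(s[170:290,200:350],None,fx=5,fy=5,interpolation=cv2.INTER_CUBIC)
cv2.imwrite('pics/tc.png',a);cv2.imwrite('pics/sc.png',b)
```

```text
(no output)
```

View pics/tc.png

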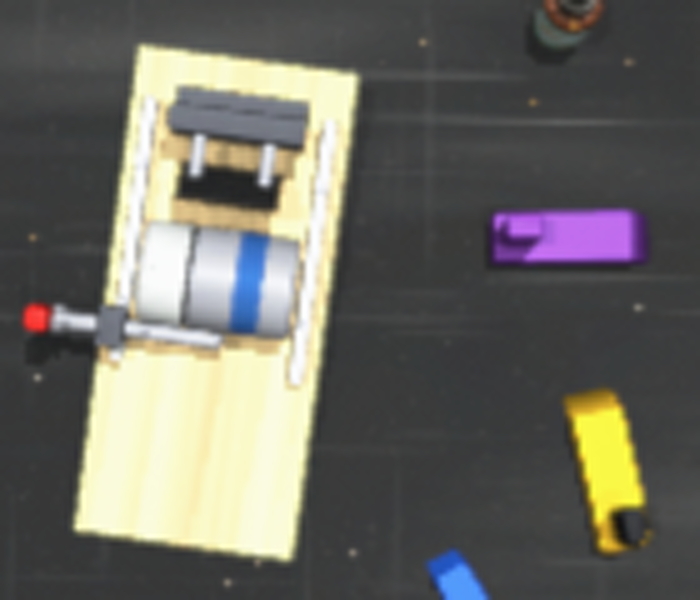

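View pics/sc.png

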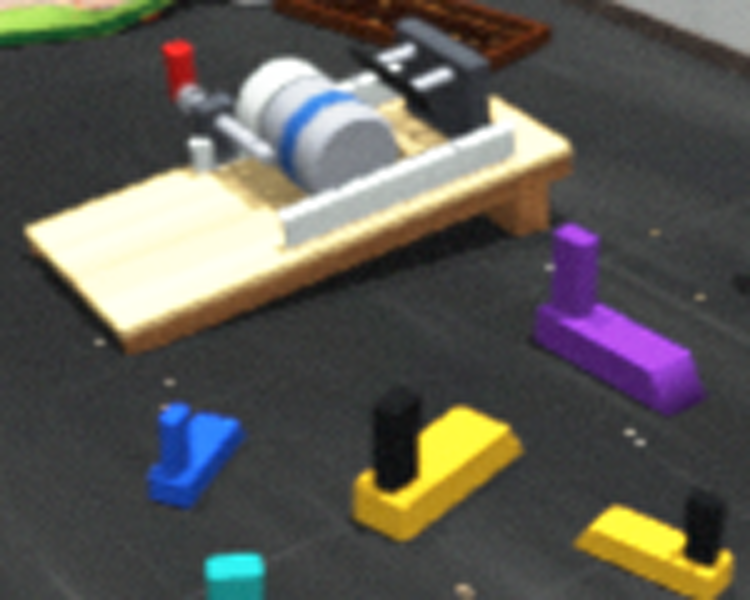

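```bash
cat > fit.py <<'E'
from h import *
from scipy.optimize import least_squares
T=load('pics/top0.npz');S=load('pics/side0.npz')
ut=lambda p:np.array(p)/5-.4+[205,130]; us=lambda p:np.array(p)/5-.4+[200,170]
def fit(obs,x0):
    def W(x,l): 
        c,s=np.cos(x[2]),np.sin(x[2]); return [x[0]+c*l[0]-s*l[1],x[1]+s*l[0]+c*l[1],l[2]]
    f=lambda x:np.concatenate([proj(c,W(x,l))-p for c,l,p in obs])
    f2=lambda x:f(x)
    import h
    r=least_squares(f,x0,x_scale=[10,10,.1],diff_step=1e-2,loss='soft_l1'); return r.x,f(r.x).reshape(-1,2).round(1)
t7=np.tan(np.radians(7))
d=lambda x,y,h=0:(x-h*np.sin(np.radians(7)),y,36+x*t7+h*np.cos(np.radians(7)))
rack=[(T,d(128,65),ut((140,46))),(T,d(128,-65),ut((357,73))),(T,d(-158,-65),ut((292,560))),(T,d(-158,65),ut((76,530))),
 (S,d(-158,-65),us((125,333))),(S,d(-158,65),us((27,230))),(S,d(128,-65),us((573,150))),
 (S,d(-39,98,62),us((180,44))),(T,d(-39,98,62),ut((37,316)))]
print(*fit(rack,[450,0,-.1]))
ch=[(T,(0,0,65),ut((632,522))),(T,(82,15,0),ut((566,397))),(T,(82,-15,0),ut((612,389))),(T,(-14,15,20),ut((602,553))),
 (S,(0,0,65),us((399,396))),(S,(-14,-15,0),us((403,541))),(S,(82,-15,0),us((522,447))),(S,(-14,15,0),us((355,508))),(S,(-14,-15,20),us((405,511)))]
print(*fit(ch,[330,-200,.2]))
E
sed -i 's/np.round(\(\[float.*\]\),1)/np.array(\1)/' h.py; python3 fit.py
```

```text
[ 5.74939228e+02  4.55027651e+00 -1.23633158e-01] [[ 0.3 -0.2]
 [ 0.5  0.4]
 [-0.1 -0.6]
 [-0.1 -0.8]
 [ 0.3 -0.4]
 [ 0.6  0.1]
 [-0.2 -0.3]
 [-1.3  1.3]
 [-0.3  1.3]]
[ 4.34057413e+02 -2.34293229e+02  2.19033875e-01] [[ 0.3  0.3]
 [-1.  -0.6]
 [-0.5 -1. ]
 [-0.3 -0.3]
 [-0.2  0.3]
 [ 0.1  0.8]
 [ 0.8  0.9]
 [-0.6  2.3]
 [-0.2 -0.5]]
```

```bash
cat > g.py <<'E'
from h import *
RK=(575,4.5,-.1236); CH=(434,-234.3,.219)
def rk(x,y,h):
    c,s=np.cos(RK[2]),np.sin(RK[2]); a=np.radians(7); X=x-h*np.sin(a); return np.array([RK[0]+c*X-s*y,RK[1]+s*X+c*y,36+x*np.tan(a)+h*np.cos(a)])
def go(P,yaw=None):  # P = TCP target, yaw of tool y (deg)
    s=arm.state(); R=s["tcp_rot"]; d=R.T@(np.array(P)-s["ee_pos"])/150
    cy=np.degrees(np.arctan2(R[1,1],R[0,1])); sp=0 if yaw is None else -((yaw-cy+180)%360-180)/45
    print("t",round(s["t"],2),"pos",s["ee_pos"].round(1),"yaw",cy.round(1),"F",s["ft_force"].round(1),"| d",d.round(4),"spin",round(sp,3))
E
python3 -c "
from g import *
go([434,-234.3,110],102.55)
for p in [(-136,0,26),(-39,98,45)]: print(rk(*p))"
```

```text
t 0.1 pos [256.6 514.3 230.8] yaw 63.5 F [-0.2 -0.2 -1. ] | d [-3.2864 -3.9371  0.809 ] spin -0.868
[436.89308102  21.65747566  45.10749966]
[542.93722067 107.23663005  75.87597895]
```

Call:
servo_tool:
  rows: "0.6 -0.82 -0.98 0 0;0.6 -0.82 -0.98 0 0;0.6 -0.82 -0.98 0 0;0.6 -0.82 -0.98 0 0"
  force: 40

```text
t: 0.5
ee_pos: [301.0, 325.9, 231.0]
tcp_rot: [[-0.895, 0.446, -0.0], [0.446, 0.895, -0.001], [-0.0, -0.001, -1.0]]
ft_force: [1.2, 0.5, 0.0]
width: 51.3
gripper_force: 0.0
```

Call:
servo_tool:
  rows: "0.6 -0.82 -0.98 0 0;0.6 -0.82 -0.98 0 0;0.6 -0.82 -0.98 0 0;0.6 -0.82 -0.98 0 0"

```text
t: 0.9
ee_pos: [345.4, 139.4, 231.3]
tcp_rot: [[-0.895, 0.447, 0.0], [0.447, 0.895, -0.0], [-0.0, -0.0, -1.0]]
ft_force: [0.7, 1.1, 0.7]
width: 51.1
gripper_force: 0.0
```

Call:
servo_tool:
  rows: "0.6 -0.82 -0.98 0 0;0.6 -0.82 -0.98 0 0;0.6 -0.82 -0.98 0 0;0.6 -0.82 -0.98 0 0"

```text
t: 1.3
ee_pos: [389.9, -47.3, 231.3]
tcp_rot: [[-0.894, 0.447, 0.0], [0.447, 0.894, -0.0], [-0.0, -0.0, -1.0]]
ft_force: [0.6, 0.6, 0.9]
width: 51.1
gripper_force: 0.0
```

Call:
servo_tool:
  rows: "0.6 -0.82 -0.98 0 -0.19;0.6 -0.82 -0.98 0 -0.38;0.6 -0.82 -0.98 0.2 -0.57;0.6 -0.82 -0.98 0.4 -0.76;0.6 -0.82 -0.98 0.6 -0.87;0.6 -0.82 -0.98 0.8 -0.87;0.6 -0.82 -0.98 0.8 -0.87;0.6 -0.82 -0.98 0.8 -0.87;0.6 -0.82 -0.98 0.8 -0.87"

```text
t: 2.2
ee_pos: [435.2, -231.4, 113.5]
tcp_rot: [[-0.976, -0.219, 0.002], [-0.219, 0.976, -0.002], [-0.002, -0.002, -1.0]]
ft_force: [-0.3, 0.1, 0.5]
width: 51.3
gripper_force: 0.0
```

Run:
```python
from g import *
go([434,-234.3,26],102.55)
t=cap('top','pics/t1.png');s=cap('side','pics/s1.png')
P=arm.state()["ee_pos"]; print(proj(t,P),proj(s,P),proj(s,[434,-234.3,65]))
u,v=proj(s,[434,-234,65]).astype(int); 
im=cv2.imread('pics/s1.png')[v-60:v+40,u-60:u+60]
im2=cv2.imread('pics/t1.png'); u,v=proj(t,[434,-234,65]).astype(int); im2=im2[v-60:v+40,u-60:u+60]
cv2.imwrite('pics/c1.png',cv2.resize(np.hstack([im,im2]),None,fx=3.3,fy=3.3,interpolation=cv2.INTER_CUBIC))
```

```text
t 2.2 pos [ 435.2 -231.4  113.5] yaw 102.6 F [-0.3  0.1  0.5] | d [ 0.0134 -0.0157  0.5833] spin 0.002
[333.32555386 233.9553797 ] [278.89968318 229.66959475] [279.13745916 249.15372457]
```

View pics/c1.png

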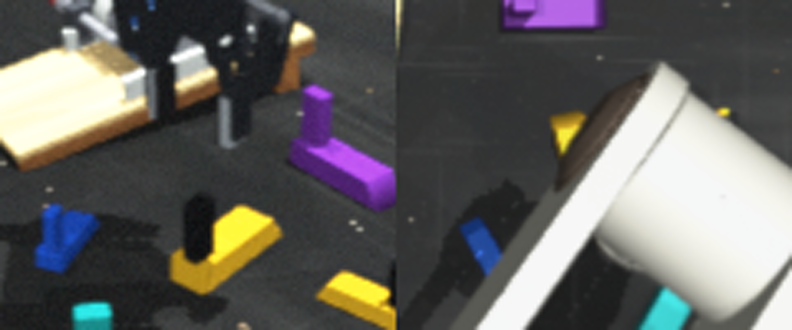

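Call:
servo_tool:
  rows: "0.6 0.013 -0.016 0.2 0;0.6 0.013 -0.016 0.4 0;0.6 0.013 -0.016 0.58 0;0.6 0.013 -0.016 0.58 0;0.6 0.013 -0.016 0.58 0;0 0.013 -0.016 0.58 0;0 0.013 -0.016 0.58 0;0 0.013 -0.016 0.58 0;0 0.013 -0.016 0.58 0;0 0.013 -0.016 0.58 0;0 0.013 -0.016 0.58 0"
  force: 40

```text
t: 3.4
ee_pos: [433.5, -234.5, 25.4]
tcp_rot: [[-0.976, -0.219, 0.001], [-0.219, 0.976, -0.001], [-0.001, -0.001, -1.0]]
ft_force: [-2.3, -0.8, 8.7]
width: 13.3
gripper_force: 44.4
```

Call:
servo_tool:
  rows: "0 0 0 -0.2 0;0 0 0 -0.5 0;0 0 0 -0.8 0;0 0 0 -0.8 0;0 0 0 -0.8 0;0 0 0 -0.8 0;0 0 0 -0.8 0"

```text
t: 4.1
ee_pos: [432.5, -233.7, 142.9]
tcp_rot: [[-0.976, -0.219, -0.002], [-0.219, 0.976, 0.001], [0.002, 0.002, -1.0]]
ft_force: [0.3, 1.0, -2.3]
width: 13.5
gripper_force: 42.8
```

Run:
```python
from g import *
go(rk(-136,0,26)+[0,0,60],82.9)
```

```text
t 4.1 pos [ 432.5 -233.7  142.9] yaw 102.6 F [ 0.3  1.  -2.3] | d [-0.4012  1.6545  0.2544] spin 0.438
```

Call:
servo_tool:
  rows: "0 -0.1 0.2 0 0;0 -0.2 0.5 0 0;0 -0.2 0.83 0 0;0 -0.2 0.83 0 0;0 -0.2 0.83 0 0"

```text
t: 4.6
ee_pos: [434.8, -105.1, 143.7]
tcp_rot: [[-0.975, -0.221, -0.001], [-0.221, 0.975, 0.0], [0.001, 0.0, -1.0]]
ft_force: [-0.1, -0.4, -2.2]
width: 13.3
gripper_force: 42.7
```

Call:
servo_tool:
  rows: "0 -0.1 0.2 0 0.12;0 -0.2 0.5 0 0.25;0 -0.2 0.7 0 0.38;0 -0.2 0.82 0.1 0.438;0 -0.2 0.82 0.25 0.438;0 -0.2 0.82 0.25 0.438;0 -0.2 0.82 0.25 0.438;0 -0.2 0.82 0.25 0.438"

```text
t: 5.4
ee_pos: [438.1, 19.8, 107.6]
tcp_rot: [[-0.992, 0.124, 0.001], [0.124, 0.992, -0.0], [-0.001, -0.0, -1.0]]
ft_force: [-0.6, -0.4, -2.0]
width: 13.4
gripper_force: 42.6
```

Run:
```python
from g import *
go(rk(-136,0,26),82.9)
s=cap('side','pics/s2.png'); t=cap('top','pics/t2.png')
a=cv2.imread('pics/s2.png')[150:270,180:340];b=cv2.imread('pics/t2.png')[130:250,195:305]
cv2.imwrite('pics/c2.png',cv2.resize(np.hstack([a,b]),None,fx=2.9,fy=2.9,interpolation=cv2.INTER_CUBIC))
```

```text
t 5.4 pos [438.1  19.8 107.6] yaw 82.9 F [-0.6 -0.4 -2. ] | d [0.0099 0.0117 0.4167] spin -0.001
```

View pics/c2.png

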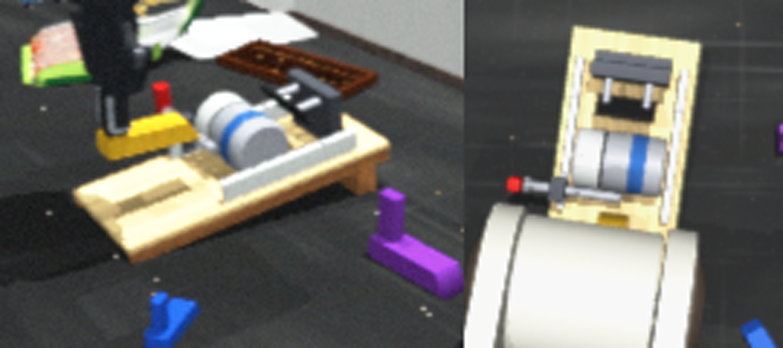

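Call:
servo_tool:
  rows: "0 0.01 0.012 0.15 0;0 0.01 0.012 0.3 0;0 0.01 0.012 0.34 0;0 0.01 0.012 0.36 0;0 0.01 0.012 0.38 0;0 0.01 0.012 0.4 0;0 0.01 0.012 0.415 0;0 0.01 0.012 0.415 0"
  force: 20

```text
t: 6.3
ee_pos: [436.5, 22.3, 45.9]
tcp_rot: [[-0.992, 0.123, 0.0], [0.123, 0.992, -0.0], [-0.001, -0.0, -1.0]]
ft_force: [-6.6, 0.7, 7.0]
width: 13.7
gripper_force: 43.3
```

Call:
servo_tool:
  rows: "0.4 0 0 0 0;0.4 0 0 0 0;0.4 0 0 0 0;0.4 0 0 0 0"
  force: 20

```text
t: 6.7
ee_pos: [436.4, 22.4, 44.8]
tcp_rot: [[-0.992, 0.123, 0.0], [0.123, 0.992, -0.0], [-0.0, -0.0, -1.0]]
ft_force: [0.4, -0.7, 0.4]
width: 34.1
gripper_force: 0.0
```

Run:
```python
from g import *
go(rk(-136,0,26),82.9)
s=cap('side','pics/s3.png'); print(arm.state()['width'])
a=cv2.imread('pics/s3.png')[160:270,195:335]
cv2.imwrite('pics/c3.png',cv2.resize(a,None,fx=5,fy=5,interpolation=cv2.INTER_CUBIC))
print([(p,((proj(s,rk(*p))-[195,160])*5).round()) for p in [(-136,0,65),(-54,-15,0),(-150,-15,0),(0,-45,29.8)]])
```

```text
t 6.7 pos [436.4  22.4  44.8] yaw 82.9 F [ 0.4 -0.7  0.4] | d [-0.004  -0.0048 -0.0021] spin 0.0
33.87505667925663
[((-136, 0, 65), array([116., 211.])), ((-54, -15, 0), array([278., 271.])), ((-150, -15, 0), array([124., 333.])), ((0, -45, 29.8), array([382., 213.]))]
```

View pics/c3.png

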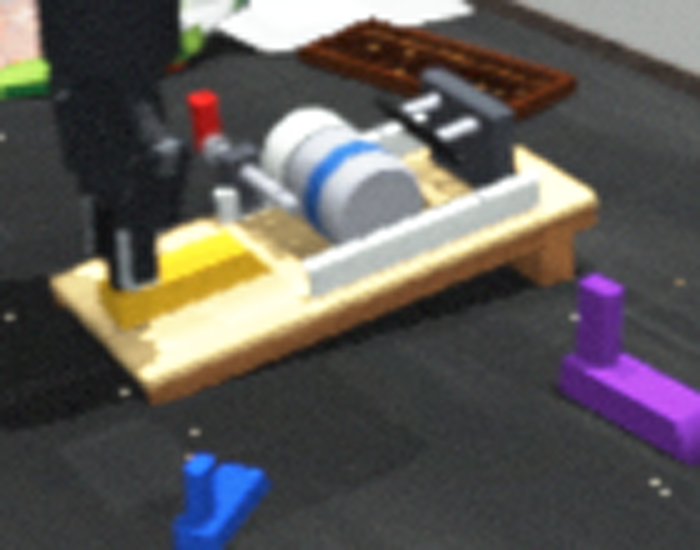

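Call:
servo_tool:
  rows: "0 0 0 0 0;0 0 0 0 0;0 0 0 0 0;0 0 0 0 0;0 0 0 0 0;0 0 0 0 0"
  force: 40

```text
t: 7.35
ee_pos: [436.2, 22.5, 44.6]
tcp_rot: [[-0.992, 0.123, 0.0], [0.123, 0.992, -0.0], [-0.0, -0.0, -1.0]]
ft_force: [-1.5, -1.0, 5.2]
width: 13.4
gripper_force: 39.4
```

Call:
servo_tool:
  rows: "0 -0.02 0 -0.0025 0;0 -0.04 0 -0.005 0;0 -0.06 0 -0.0074 0;0 -0.08 0 -0.0098 0;0 -0.1 0 -0.0123 0;0 -0.12 0 -0.0147 0;0 -0.14 0 -0.0172 0;0 -0.16 0 -0.0196 0;0 -0.18 0 -0.0221 0;0 -0.2 0 -0.0245 0;0 -0.2 0 -0.0245 0;0 -0.2 0 -0.0245 0"

```text
t: 8.55
ee_pos: [465.8, 18.9, 48.3]
tcp_rot: [[-0.992, 0.123, -0.0], [0.123, 0.992, 0.0], [0.001, 0.0, -1.0]]
ft_force: [-4.5, 0.5, 6.6]
width: 13.4
gripper_force: 40.0
```

Call:
servo_tool:
  rows: "0 0 0 -0.005 0;0 -0.013 0 -0.0066 0;0 -0.026 0 -0.008 0;0 -0.04 0 -0.01 0;0 -0.053 0 -0.0115 0;0 -0.067 0 -0.013 0;0 -0.067 0 -0.013 0;0 -0.067 0 -0.013 0"

```text
t: 9.35
ee_pos: [475.9, 17.6, 50.1]
tcp_rot: [[-0.992, 0.123, -0.0], [0.123, 0.992, -0.0], [0.0, -0.0, -1.0]]
ft_force: [0.2, -0.0, -1.8]
width: 13.8
gripper_force: 38.9
```

Call:
servo_tool:
  rows: "0 0 0 0.0025 0;0 -0.01 0 0.0013 0;0 -0.02 0 0 0;0 -0.03 0 -0.0012 0;0 -0.04 0 -0.0024 0;0 -0.04 0 -0.0024 0;0 -0.04 0 -0.0024 0"

```text
t: 10.05
ee_pos: [482.0, 16.8, 50.5]
tcp_rot: [[-0.992, 0.123, 0.0], [0.123, 0.992, -0.0], [-0.0, -0.0, -1.0]]
ft_force: [-0.1, 0.8, -1.6]
width: 13.7
gripper_force: 38.9
```

Run:
```python
from g import *
go(rk(-91,0,26),82.9)
s=cap('side','pics/s4.png')
a=cv2.imread('pics/s4.png')[160:270,195:335]
cv2.imwrite('pics/c4.png',cv2.resize(a,None,fx=5,fy=5,interpolation=cv2.INTER_CUBIC))
```

```text
t 10.05 pos [482.   16.8  50.5] yaw 82.9 F [-0.1  0.8 -1.6] | d [ 0.0022 -0.005  -0.0007] spin 0.001
```

View pics/c4.png

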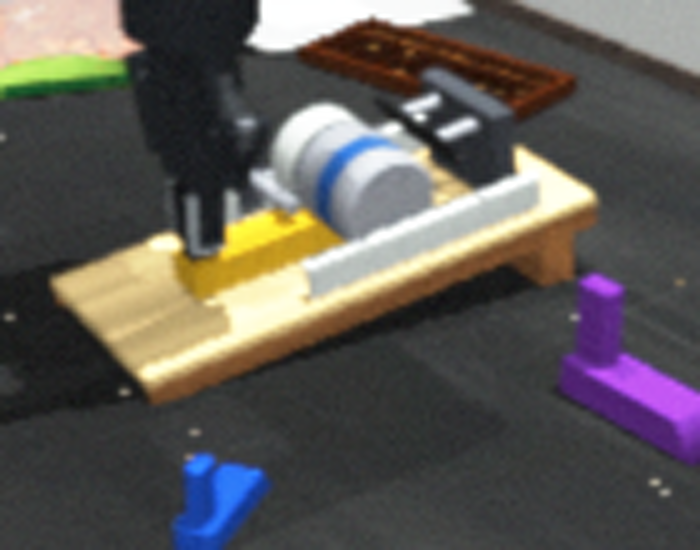

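Call:
servo_tool:
  rows: "0 0 0 0.003 0;0 -0.006 0 0.0023 0;0 -0.012 0 0.0015 0;0 -0.018 0 0.0008 0;0 -0.018 0 0.0008 0;0 -0.018 0 0.0008 0"

```text
t: 10.7
ee_pos: [484.4, 16.6, 50.6]
tcp_rot: [[-0.992, 0.123, -0.0], [0.123, 0.992, -0.0], [0.0, -0.0, -1.0]]
ft_force: [-5.3, -0.6, 4.7]
width: 13.6
gripper_force: 39.8
```

Call:
servo_tool:
  rows: "0 0 0 -0.002 0;0 -0.005 0 -0.0026 0;0 -0.01 0 -0.0032 0;0 -0.01 0 -0.0032 0;0 -0.01 0 -0.0032 0"

```text
t: 11.2
ee_pos: [486.2, 16.3, 50.9]
tcp_rot: [[-0.992, 0.123, 0.0], [0.123, 0.992, -0.0], [-0.0, -0.0, -1.0]]
ft_force: [1.0, 0.5, -1.2]
width: 13.8
gripper_force: 39.0
```

Call:
servo_tool:
  rows: "0 -0.005 0 -0.0006 0;0 -0.01 0 -0.0012 0;0 -0.01 0 -0.0012 0;0 -0.01 0 -0.0012 0"

```text
t: 11.6
ee_pos: [487.7, 16.1, 51.1]
tcp_rot: [[-0.992, 0.123, 0.0], [0.123, 0.992, -0.0], [-0.0, -0.0, -1.0]]
ft_force: [0.3, -0.2, -1.5]
width: 13.4
gripper_force: 39.0
```

Call:
servo_tool:
  rows: "0 -0.005 0 -0.0006 0;0 -0.01 0 -0.0012 0;0 -0.01 0 -0.0012 0;0 -0.01 0 -0.0012 0"

```text
t: 12.0
ee_pos: [489.1, 15.9, 51.2]
tcp_rot: [[-0.992, 0.123, 0.0], [0.123, 0.992, -0.0], [-0.0, -0.0, -1.0]]
ft_force: [-0.4, 0.3, -1.4]
width: 13.6
gripper_force: 39.0
```

Call:
servo_tool:
  rows: "0 -0.005 0 0.0005 0;0 -0.01 0 0 0;0 -0.01 0 0 0;0 -0.01 0 0 0"

```text
t: 12.4
ee_pos: [490.5, 15.8, 51.4]
tcp_rot: [[-0.992, 0.123, -0.0], [0.123, 0.992, -0.0], [0.0, -0.0, -1.0]]
ft_force: [-4.0, 2.0, 3.1]
width: 13.3
gripper_force: 39.6
```

Call:
servo_tool:
  rows: "0 -0.005 0 -0.0006 0;0 -0.01 0 -0.0012 0;0 -0.01 0 -0.0012 0;0 -0.01 0 -0.0012 0"

```text
t: 12.8
ee_pos: [492.0, 15.6, 51.5]
tcp_rot: [[-0.992, 0.123, -0.0], [0.123, 0.992, -0.0], [0.0, -0.0, -1.0]]
ft_force: [-4.8, 0.7, 4.1]
width: 13.6
gripper_force: 39.8
```

Call:
servo_tool:
  rows: "0 -0.005 0 -0.0006 0;0 -0.01 0 -0.0012 0;0 -0.01 0 -0.0012 0;0 -0.01 0 -0.0012 0"

```text
t: 13.2
ee_pos: [493.5, 15.4, 51.7]
tcp_rot: [[-0.992, 0.123, -0.0], [0.123, 0.992, -0.0], [0.0, -0.0, -1.0]]
ft_force: [-4.8, 1.2, 4.0]
width: 13.3
gripper_force: 39.8
```

Call:
servo_tool:
  rows: "0 -0.005 0 -0.0006 0;0 -0.01 0 -0.0012 0;0 -0.01 0 -0.0012 0;0 -0.01 0 -0.0012 0"

```text
t: 13.6
ee_pos: [494.9, 15.2, 51.9]
tcp_rot: [[-0.992, 0.123, -0.0], [0.123, 0.992, -0.0], [0.0, -0.0, -1.0]]
ft_force: [-5.4, 1.1, 4.7]
width: 13.2
gripper_force: 39.8
```

Call:
servo_tool:
  rows: "0 -0.005 0 -0.0006 0;0 -0.01 0 -0.0012 0;0 -0.01 0 -0.0012 0;0 -0.01 0 -0.0012 0"

```text
t: 14.0
ee_pos: [496.4, 15.0, 52.1]
tcp_rot: [[-0.992, 0.123, -0.0], [0.123, 0.992, -0.0], [0.0, -0.0, -1.0]]
ft_force: [-3.9, 0.0, 3.2]
width: 13.6
gripper_force: 39.8
```

Call:
servo_tool:
  rows: "0 -0.005 0 -0.0006 0;0 -0.01 0 -0.0012 0;0 -0.01 0 -0.0012 0;0 -0.01 0 -0.0012 0"

```text
t: 14.4
ee_pos: [497.9, 14.9, 52.3]
tcp_rot: [[-0.992, 0.123, -0.0], [0.123, 0.992, -0.0], [0.0, -0.0, -1.0]]
ft_force: [-5.1, 0.9, 4.0]
width: 13.5
gripper_force: 39.9
```

Call:
servo_tool:
  rows: "0 -0.005 0 -0.0006 0;0 -0.01 0 -0.0012 0;0 -0.01 0 -0.0012 0;0 -0.01 0 -0.0012 0"

```text
t: 14.8
ee_pos: [499.1, 14.7, 52.4]
tcp_rot: [[-0.992, 0.123, -0.001], [0.123, 0.992, 0.0], [0.001, -0.0, -1.0]]
ft_force: [-7.6, 1.4, 6.1]
width: 13.2
gripper_force: 40.2
```

Call:
servo_tool:
  rows: "0 -0.005 0 -0.0008 0;0 -0.005 0 -0.0008 0;0 -0.005 0 -0.0008 0"

```text
t: 15.1
ee_pos: [499.4, 14.7, 52.4]
tcp_rot: [[-0.992, 0.123, -0.002], [0.123, 0.992, 0.0], [0.002, -0.0, -1.0]]
ft_force: [-13.6, 1.5, 8.9]
width: 13.6
gripper_force: 40.6
```

Call:
servo_tool:
  rows: "0 -0.004 0 -0.0006 0;0 -0.004 0 -0.0006 0;0 -0.004 0 -0.0006 0"

```text
t: 15.4
ee_pos: [499.5, 14.7, 52.5]
tcp_rot: [[-0.992, 0.123, -0.003], [0.123, 0.992, 0.0], [0.003, -0.0, -1.0]]
ft_force: [-17.5, 2.0, 11.1]
width: 13.2
gripper_force: 40.9
```

Call:
servo_tool:
  rows: "0 0 0 -0.0008 0;0 0 0 -0.0008 0;0 0 0 -0.0008 0"

```text
t: 15.7
ee_pos: [499.6, 14.7, 52.5]
tcp_rot: [[-0.992, 0.123, -0.003], [0.123, 0.992, 0.0], [0.003, -0.0, -1.0]]
ft_force: [-16.2, 2.1, 9.0]
width: 13.5
gripper_force: 40.5
```

Call:
servo_tool:
  rows: "0 0 0 0 0;0 0 0 0 0;0 0 0 0 0;0 0 0 0 0"

```text
t: 16.1
ee_pos: [499.5, 14.7, 52.5]
tcp_rot: [[-0.992, 0.123, -0.003], [0.123, 0.992, 0.0], [0.003, -0.0, -1.0]]
ft_force: [-16.1, 2.1, 9.3]
width: 13.3
gripper_force: 40.5
```

Call:
servo_tool:
  rows: "0 0 0 0 0;0 0 0 0 0;0 0 0 0 0;0 0 0 0 0;0 0 0 0 0"

```text
t: 16.6
ee_pos: [499.6, 14.7, 52.5]
tcp_rot: [[-0.992, 0.123, -0.003], [0.123, 0.992, 0.0], [0.003, -0.0, -1.0]]
ft_force: [-16.0, 1.3, 10.0]
width: 13.4
gripper_force: 40.5
```

Call:
servo_tool:
  rows: "0.45 0 0 0 0;0.45 0 0 0 0;0.45 0 0 0 0;0.45 0 0 0 0;0.45 0 0 -0.1 0;0.45 0 0 -0.3 0;0.45 0 0 -0.6 0;0.45 0 0 -0.8 0;0.45 0 0 -0.8 0;0.45 0 0 -0.8 0"

```text
t: 17.6
ee_pos: [501.0, 14.5, 172.8]
tcp_rot: [[-0.992, 0.123, 0.001], [0.123, 0.992, -0.0], [-0.001, -0.0, -1.0]]
ft_force: [-0.3, 0.3, -0.9]
width: 38.4
gripper_force: 0.0
```

Call:
servo_tool:
  rows: "0.6 0.2 0.15 0 0.19;0.6 0.4 0.3 0 0.38;0.6 0.4 0.5 0 0.57;0.6 0.4 0.7 0 0.76;0.6 0.4 0.7 0 0.95;0.6 0.4 0.7 0 1;0.6 0.4 0.7 0 1;0.6 0.4 0.7 0 1"

```text
t: 18.4
ee_pos: [453.9, 126.0, 171.8]
tcp_rot: [[-0.616, 0.788, -0.001], [0.788, 0.616, -0.0], [0.001, -0.001, -1.0]]
ft_force: [-1.4, -0.7, 0.2]
width: 51.1
gripper_force: 0.0
```

Run:
```python
from g import *
go(rk(-39,98,45)+[0,0,60],-7.1)
s=cap('side','pics/s5.png');t=cap('top','pics/t5.png')
a=cv2.imread('pics/s5.png')[155:265,200:330];b=cv2.imread('pics/t5.png')[130:240,200:300]
cv2.imwrite('pics/c5.png',cv2.resize(np.hstack([a,b]),None,fx=3.4,fy=3.4,interpolation=cv2.INTER_CUBIC))
for p in [(-39,98,62)]: print(((proj(s,rk(*p))-[200,155])*3.4).round(),((proj(t,rk(*p))-[200,130])*3.4+[442,0]).round())
```

```text
t 18.4 pos [453.9 126.  171.8] yaw 38.0 F [-1.4 -0.7  0.2] | d [-0.4641  0.3909  0.2384] spin 1.003
[117.  84.] [482. 218.]
```

View pics/c5.png

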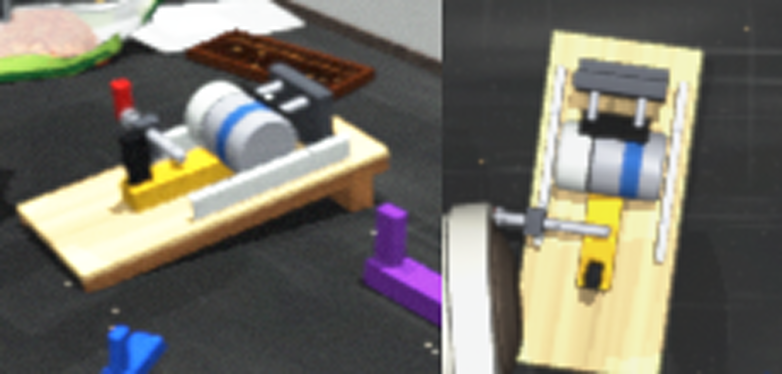

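Run:
```python
from g import *
import fit
k=tri(ray(fit.T,*fit.ut((37,316))),ray(fit.S,*fit.us((180,44)))); print(k,rk(-39,98,62))
print(rk(-39,98,45),rk(-39,168,45)-rk(-39,98,45))
go(rk(-39,98,47)+[2,0,-19+50],-7.1)
```

```text
[ 5.74939228e+02  4.55027651e+00 -1.23633158e-01] [[ 0.3 -0.2]
 [ 0.5  0.4]
 [-0.1 -0.6]
 [-0.1 -0.8]
 [ 0.3 -0.4]
 [ 0.6  0.1]
 [-0.2 -0.3]
 [-1.3  1.3]
 [-0.3  1.3]]
[ 4.34057413e+02 -2.34293229e+02  2.19033875e-01] [[ 0.3  0.3]
 [-1.  -0.6]
 [-0.5 -1. ]
 [-0.3 -0.3]
 [-0.2  0.3]
 [ 0.1  0.8]
 [ 0.8  0.9]
 [-0.6  2.3]
 [-0.2 -0.5]]
[544.4391269  106.2196622   96.33211687] [540.88124694 107.49205041  92.74926353]
[542.93722067 107.23663005  75.87597895] [ 8.62998744 69.46598676  0.        ]
t 18.5 pos [454.1 125.9 172.2] yaw 38.0 F [-1.  -0.6  1.1] | d [-0.4697  0.4001  0.4216] spin 1.002
```

Call:
servo_tool:
  rows: "0.6 -0.2 0.2 0 0.19;0.6 -0.47 0.4 0 0.38;0.6 -0.47 0.4 0 0.57;0.6 -0.47 0.4 0 0.76;0.6 -0.47 0.4 0.1 0.95;0.6 -0.47 0.4 0.3 1;0.6 -0.47 0.4 0.42 1;0.6 -0.47 0.4 0.42 1;0.6 -0.47 0.4 0.42 1;0.6 -0.47 0.4 0.42 1"
  force: 25

```text
t: 19.5
ee_pos: [545.5, 107.3, 110.9]
tcp_rot: [[0.123, 0.992, 0.002], [0.992, -0.123, -0.0], [0.0, 0.002, -1.0]]
ft_force: [-0.3, 1.2, 0.4]
width: 51.0
gripper_force: 0.0
```

Run:
```python
from g import *
go(rk(-39,98,47)+[2,0,-19],-7.1)
```

```text
t 19.5 pos [545.5 107.3 110.9] yaw -7.1 F [-0.3  1.2  0.4] | d [-0.0009 -0.0056  0.3471] spin 0.001
```

Call:
servo_tool:
  rows: "0.6 0 -0.005 0.15 0;0.6 0 -0.005 0.25 0;0.6 0 -0.005 0.34 0;0.6 0 -0.005 0.34 0;0.6 0 -0.005 0.34 0"

```text
t: 20.0
ee_pos: [544.5, 107.4, 59.3]
tcp_rot: [[0.123, 0.992, 0.001], [0.992, -0.123, -0.0], [-0.0, 0.001, -1.0]]
ft_force: [-0.2, -1.0, 0.6]
width: 51.5
gripper_force: 0.0
```

Call:
servo_tool:
  rows: "0 0 0 0 0;0 0 0 0 0;0 0 0 0 0;0 0 0 0 0;0 0 0 0 0;0 0 0 0 0"
  force: 25

```text
t: 20.6
ee_pos: [546.6, 107.2, 60.0]
tcp_rot: [[0.123, 0.992, 0.006], [0.992, -0.123, -0.0], [0.001, 0.006, -1.0]]
ft_force: [15.6, -1.1, -4.6]
width: 15.7
gripper_force: 25.9
```

Call:
servo_tool:
  rows: "0 0 0.018 0 0;0 0 0.018 0 0;0 0 0.018 0 0;0 0 0.018 0 0"

```text
t: 21.0
ee_pos: [547.1, 107.3, 59.7]
tcp_rot: [[0.123, 0.992, 0.001], [0.992, -0.123, 0.0], [0.0, 0.001, -1.0]]
ft_force: [-5.8, 0.5, 9.6]
width: 16.2
gripper_force: 32.5
```

Call:
servo_tool:
  rows: "0 0.04 -0.004 0 0;0 0.08 -0.004 0 0;0 0.12 -0.004 0 0;0 0.16 -0.004 0 0;0 0.2 -0.004 0 0;0 0.24 -0.004 0 0;0 0.28 -0.004 0 0;0 0.32 -0.004 0 0;0 0.36 -0.004 0 0;0 0.4 -0.004 0 0;0 0.4 -0.004 0 0"

```text
t: 22.1
ee_pos: [554.2, 167.4, 59.8]
tcp_rot: [[0.123, 0.992, 0.002], [0.992, -0.123, 0.0], [0.001, 0.002, -1.0]]
ft_force: [-2.6, 2.5, 7.5]
width: 16.2
gripper_force: 31.4
```

Call:
servo_tool:
  rows: "0 0.02 0 0 0;0 0.04 0 0 0;0 0.06 0 0 0;0 0.07 0 0 0;0 0.07 0 0 0"

```text
t: 22.6
ee_pos: [555.4, 176.9, 59.7]
tcp_rot: [[0.123, 0.992, 0.001], [0.992, -0.123, -0.001], [-0.001, 0.001, -1.0]]
ft_force: [-3.3, -4.6, 8.5]
width: 16.2
gripper_force: 31.7
```

Call:
servo_tool:
  rows: "0.6 0 0 0 0;0.6 0 0 0 0;0.6 0 0 0 0;0.6 0 0 0 0;0.6 0 0 -0.1 0;0.6 0 0 -0.3 0;0.6 0 0 -0.6 0;0.6 0 0 -0.9 0;0.6 0 0 -1 0;0.6 0.5 0 -1 0;0.6 0.9 0 -1 0;0.6 0.9 0 -1 0"

```text
t: 23.8
ee_pos: [571.4, 313.6, 209.5]
tcp_rot: [[0.123, 0.992, 0.001], [0.992, -0.123, 0.001], [0.001, 0.0, -1.0]]
ft_force: [1.0, -0.8, 0.5]
width: 51.2
gripper_force: 0.0
```

Run:
```python
from g import *
s=cap('side','pics/s6.png');t=cap('top','pics/t6.png')
a=cv2.imread('pics/s6.png')[155:265,200:330];b=cv2.imread('pics/t6.png')[130:240,180:290]
cv2.imwrite('pics/c6.png',cv2.resize(np.hstack([a,b]),None,fx=3.3,fy=3.3,interpolation=cv2.INTER_CUBIC))
print(arm.state()['t'],arm.state()['ft_force'])
```

```text
23.9 [0.66350018 0.0347199  0.3058763 ]
```

View pics/c6.png

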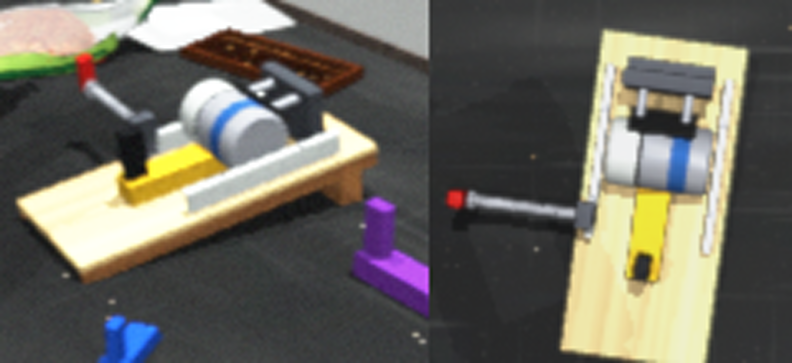

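The bolt is fully out (knob at 455,198 in the right half). The chock holds the canister against the pad (canister at 658,160, chock tab at 641,265).

```bash
python3 -c "
from plant import arm
print(arm.finish_job())"
```

```text
the job is handed in; nothing more can be done
None
```

The job is handed in at about 24 s: the chock was held at about 15 N for roughly 1 s, then let go, and the bolt was pulled out its full 70 mm; the last pictures show the chock alone keeping the canister against the rear pad.

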